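# Seat a well block in the docking corner and hold it against both fences

## Robot

A 7-joint arm with a two-finger parallel gripper is mounted at the origin on a cart in front of the work surface, level with it; the furniture and walls round the work are solid. World frame = base frame: x ahead of the robot, y to its left, z up, the work surface at z = 0. Lengths are in m, angles in rad, forces in N, time in s.
With the tool pointing down it reaches from about 0.375 to 0.925 m from the base axis. Payload 3.1 kg.
Tool frame: the origin (TCP) lies midway between the tips of the shut fingers; the grasp point (between the pads) lies 19 mm behind it; z points along the fingers, y is the line along which they close (so a half turn about z gives the same grasp; the last joint's range is limited). The gripper opens to 85 mm and grips with 20 to 120 N. Pads are 22 mm wide; open, the fingers measure 114 mm over their backs; the gripper's body (76 mm by 85 mm) begins 54 mm behind the grasp point. The pads swing forward as they close: fully open they stand 13 mm farther back than shut.
Start: joints at [1.248, 0.383, 0.044, 1.598, -0.018, 1.161, -0.05], TCP at [0.145, -0.634, 0.231] pointing down, gripper open.
Joint ranges: [-2.61, 2.61], [-0.41, 2.15], [-1.48, 1.57], [0, 2.5], [-1.57, 4.71], [0.05, 1.97], [-2.85, 2.85]. Speed limits (rad/s): [2.79, 2.79, 3.14, 3.14, 3.14, 3.14, 3.14].

## Interface

Orientations are given as [roll, pitch, yaw] about the fixed x, y, z axes, in that order (R = Rz(yaw) Ry(pitch) Rx(roll)).
In Python, from bench import bot, viewer gives the robot as it stands.
- The arm moves only by the tool apply_moves, never from a script. Its argument "deltas" is a list that holds one entry, the list of rows, each a list of 6 numbers: the shift along the tool's x, y, z in mm, then the turn, a rotation vector about the tool's x, y, z in degrees. A call has 1 to 20 rows; each row is the pose to reach, as a shift and turn from the pose commanded when the call began, along the tool's axes at that moment; what a row does not reach only later rows make up. A row lasts 1/8 s, in which the tool goes at most 62.5 mm and 10.7 degrees, less where a joint would pass 70% of its speed; a pose out of reach is approached as far as the arm can. A call with a gripper value outside its range is refused whole. "jaw" is the finger opening in mm, from 0 to 85.4, set as the call begins (left out, the last holds). The fingers move at their own pace and stop on an object; "squeeze" is the grip in N (left out, the last holds). Time passes only in rows, so rows that repeat a pose let the fingers close. It gives the time, the measured TCP pose, the force, the opening and the grip force at its end, in the units of the state.
- bot.sense(): the state, without advancing time (a new reading comes with each control period).
- viewer.grab_frame(name): name is "scene" or "top" or "wrist"; returns the picture (400x640x3 uint8, blue, green, red); there is no depth.
- viewer.camera_params(name): a dict with "intrinsics" (3x3 intrinsics, pixels), "extrinsics" (4x4, takes a point from world to camera coordinates); the wrist camera has in their place "hand_eye" (4x4, takes a point from camera to tool coordinates, whose origin is the TCP and whose axes are the flange's). Camera axes: x right, y up, looking along -z (the intrinsics and any distortion apply to the point x, -y, -z); pixel columns grow to the right and rows downward; lengths in m; the calibration is good to about 2 mm. A picture is of the moment at which its call begins: read the wrist's pose just before it. camera_params takes no time and is no camera call.
- bot.job_done(): hands the job in; it is judged then, once.
The state is a dict: "time_s": time; "joint_pos": joint angles; "dq": joint speeds; "joint_torque": joint torques, N m; "tool_pos": TCP position; "ee_rot": TCP orientation; "wrist_force": force on the tool from outside, world axes, zero at the start; "ft_torque": the same for the moment, N m; "gripper_width": opening from 0.0 (shut) to 1.0 (fully open); "grasp_force": force on a finger pad.
Only numpy, scipy, OpenCV 4.12 (cv2) and the standard library are available. Lean on these libraries where they do the work, as an engineer would, in place of code of your own. Each camera call takes 0.05 s, during which the arm holds its last target. There are 200 camera calls.

## Task

On the docking plate, turn the black knob clockwise (seen from above) until its swing arm clicks over out of the corner and stays there. Then take the rectangular aluminium well block, set it flat on the plate with its long side along the long fence, and press it fully home into the corner, against the long fence and the end stop at once. Finish while still holding it pressed firmly against both; do not let go, and leave the round block, both vials and the timer where they stand.

Things in the scene. Friction and masses are not known exactly. Their poses are not given: they have to be found in the camera images.
- dock: Grey docking plate fixed to the worktop, 170 (x) x 190 (y) x 12 mm, its top 12 mm above the worktop, smooth (friction about 0.2). Origin on the worktop, z up; the plate spans x -120 to +50 and y -120 to +70 mm from it. Its x and y axes turn with the plate. At the seat the block's 45 mm width lies along this x, its long side along this y.
- seat (a point): Point on the plate's top surface (12 mm above the worktop) under the centre of the fully seated block, at dock x +7.5, y +15 mm; axes parallel to the dock's. The corner lies toward +x and +y of it.
- long_fence: White slippery plastic bar (friction about 0.15) along the plate's y, 14 x 140 x 12 mm, top 24 mm above the worktop. Its origin is at the centre of its underside (on the plate's top). Its face toward -x of the dock (at dock x +30 mm) is the first stop; pressing against it means pushing along dock +x.
- end_stop: Shorter white slippery plastic bar (friction about 0.15) along the plate's x, 70 x 14 x 12 mm, top 24 mm above the worktop, at a right angle to the long fence. Its origin is at the centre of its underside (on the plate's top). Its face toward -y of the dock (at dock y +50 mm) is the second stop; pressing against it means pushing along dock +y.
- swing (a joint): Turn of the black knob with its swing arm, rad, growing clockwise seen from above. 0 = as found, arm pointing along dock +x across the seat; 1.3 = parked, arm clear of the seat. A sprung detent holds it at both ends: about 0.11 N m is needed to turn it, and once past the middle (0.65) it snaps on to 1.3 by itself and stays. Hard stops at 0 and 1.3.
- knob_grip (a point): Point on the knob's turning axis, 52 mm above the worktop, at dock x -85, y +15 mm, near the mid-height of the black grip bar. The bar is 40 mm long, 12 mm thick, and its sides run from 35 to 65 mm above the worktop; grip it across its 12 mm. The point's x axis runs along the bar and along the swing arm (it turns with the knob). Below the bar is a flange of 36 mm diameter, top 35 mm above the worktop.
- swing_tip (a point): End of the steel swing arm, 85 mm from the knob's axis along the bar direction. The arm is 12 mm wide and lies 22 to 30 mm above the worktop (a rubber foot at its end reaches down to 18 mm).
- long_block: The rectangular well block: plain aluminium, 70 (its x) x 45 (its y) x 44 mm high, with six round wells in the top, 0.2 to 0.4 kg, loose, upright on the worktop to the robot's left or right. Origin at the centre of its underside, z up. Either way round is the same. It stands 32 mm higher than the fences when seated, so it can be gripped across its 45 mm above them.
- round_block: The round well block: plain aluminium cylinder, 62 mm diameter, 40 mm high, loose, on the other side; leave it alone. Origin at the centre of its underside.
- vial_left: Small glass vial with blue cap, 21 mm diameter, 50 mm high, standing behind on the left. Origin at the centre of its underside.
- vial_right: Small glass vial with white cap, 21 mm diameter, 50 mm high, standing behind on the right. Origin at the centre of its underside.
- timer: White lab timer lying on its back, 62 x 62 x 18 mm, behind on the right. Origin at the centre of its underside.

How it is judged:
On the way, in this order (a step that is already met when the one before it is completed fails the run):
1. the knob has clicked over and its arm is parked clear of the seat (value of joint swing above 1.15 rad), for 0.2 s.
2. the rectangular block touches the long fence and the end stop at once (contact force between long_block and long_fence above 1 N and contact force between long_block and end_stop above 1 N), for 0.1 s.
At the end, for the whole second after the job is handed in: Knob parked (over 1.15 rad). The rectangular block is upright, at rest, flat on the plate (2 mm, 0.04 rad), within 3 mm of the seat, long side parallel to the long fence (0.04 rad), and the fingers hold it against both long fence and end stop with over 2 N on each (value of joint swing above 1.15 rad and contact force between long_block and long_fence above 2 N and contact force between long_block and end_stop above 2 N and contact force between long_block and the fingers above 1 N and horizontal distance between long_block and seat below 0.003 m and z of long_block in the frame of seat below 0.002 m and angle between long_block's own z axis and vertical below 0.04 rad and angle between the x axis of long_block and the y axis of dock, either way round below 0.04 rad and linear speed of long_block below 0.01 m/s); the arm keeps its last pose, push and grip.
It fails at once if the round block is moved by more than 20 mm (distance of round_block from where it was at the start of the episode above 0.02 m).
It fails at once if a vial is moved by more than 20 mm (distance of any of vial_left, vial_right from where it was at the start of the episode above 0.02 m).
It fails at once if the timer is moved by more than 20 mm (distance of timer from where it was at the start of the episode above 0.02 m).
It also fails if it takes over 64 s, if anything falls off the work surface, if the arm or the gripper's body presses on something with over 40 N, if the wrist force passes 120 N, or if a joint passes its speed limit or range.

## Working session

There is one attempt and no reset: what is moved stays moved. The work goes in short steps, Python scripts to look and compute and a tool call to move; the robot and the scene stay as the last step left them, time stands still between calls to the robot, and variables do not carry over. Pictures are saved under pics/ and viewed, at most 10 in all, crops included, and the job is handed in when it is done.

Besides the shell and the picture viewer there is one more tool, called after "Emit:" as a command line: name --argument value ..., lists and objects as JSON in quotes. apply_moves: Moves the arm, as the interface text tells. Its arguments: {"type":"object","properties":{"deltas":{"type":"array","items":{"type":"array","items":{"type":"array","items":{"type":"number"}}}},"jaw":{"type":"number"},"squeeze":{"type":"number"}},"required":["deltas"]}

```bash
mkdir -p pics
python3 - <<'E'
from bench import bot, viewer
import cv2, numpy as np
np.set_printoptions(precision=4,suppress=True)
s=bot.sense(); print(s)
for n in ("top","scene"):
    cv2.imwrite(f"pics/{n}0.png",viewer.grab_frame(n)); print(n,viewer.camera_params(n))
print(viewer.camera_params("wrist"))
E
```

```text
{'time_s': 0.0, 'joint_pos': array([ 1.2482,  0.3839,  0.0438,  1.5996, -0.0179,  1.1612, -0.0499]), 'dq': array([ 0.0003, -0.0005, -0.0014,  0.0006,  0.0006,  0.0003, -0.0003]), 'joint_torque': array([ -0.0003, -43.3459,   1.0245, -24.9514,   0.0105,   0.0113,
         0.    ]), 'tool_pos': array([ 0.1447, -0.6327,  0.2298]), 'ee_rot': array([-3.1389,  0.0002,  0.2249]), 'wrist_force': array([-0.3521, -0.7916,  0.1078]), 'ft_torque': array([ 0.0163,  0.0043, -0.0147]), 'grasp_force': 0.0, 'gripper_width': 1.001255440332158}
top {'intrinsics': array([[494.7443,   0.    , 320.3483],
       [  0.    , 494.7443, 198.471 ],
       [  0.    ,   0.    ,   1.    ]]), 'extrinsics': array([[-0.0126, -0.9999,  0.0025,  0.0021],
       [ 0.9945, -0.0123,  0.1045, -0.5962],
       [-0.1044,  0.0038,  0.9945, -1.4356],
       [ 0.    ,  0.    ,  0.    ,  1.    ]])}
scene {'intrinsics': array([[459.5471,   0.    , 316.1639],
       [  0.    , 459.5471, 200.3738],
       [  0.    ,   0.    ,   1.    ]]), 'extrinsics': array([[-0.859 , -0.512 ,  0.0012,  0.4851],
       [ 0.2468, -0.4119,  0.8772, -0.182 ],
       [-0.4486,  0.7538,  0.4802, -0.9245],
       [ 0.    ,  0.    ,  0.    ,  1.    ]])}
{'intrinsics': array([[321.1505,   0.    , 320.0004],
       [  0.    , 321.1505, 198.8516],
       [  0.    ,   0.    ,   1.    ]]), 'hand_eye': array([[-0.0002,  0.9591,  0.283 ,  0.0726],
       [ 1.    ,  0.0003, -0.0004,  0.0014],
       [-0.0005,  0.283 , -0.9591, -0.1441],
       [ 0.    ,  0.    ,  0.    ,  1.    ]])}
```

View pics/top0.png

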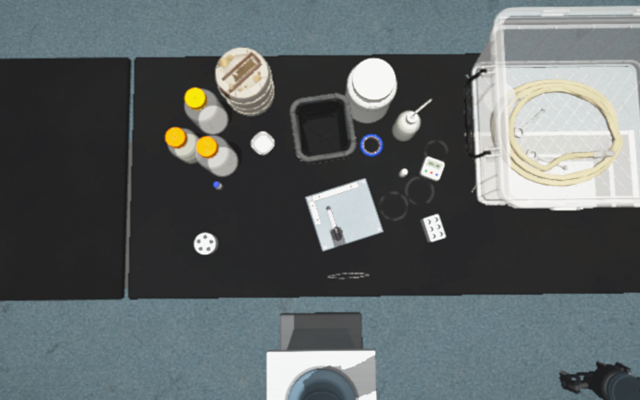

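View pics/scene0.png

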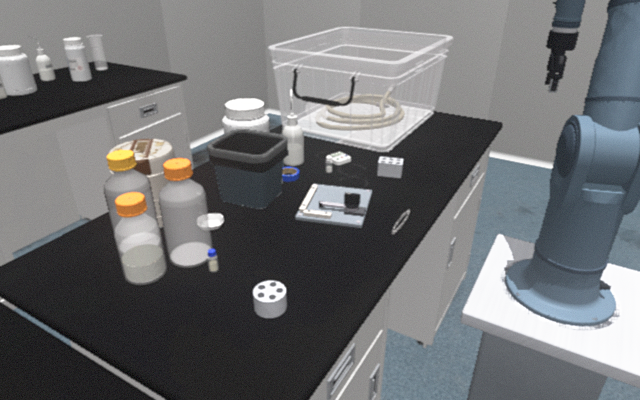

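The top view shows the plate near (344,215), with the knob near (337,235) and its arm pointing up to (330,208). The long block is at (433,228) and the round block at (205,243). I'll zoom in on the plate and the block.

Run:
```python
import cv2
im=cv2.imread("pics/top0.png")[165:265,295:455]
cv2.imwrite("pics/crop0.png",cv2.resize(im,None,fx=5,fy=5,interpolation=cv2.INTER_CUBIC))
```

```text
(no output)
```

View pics/crop0.png

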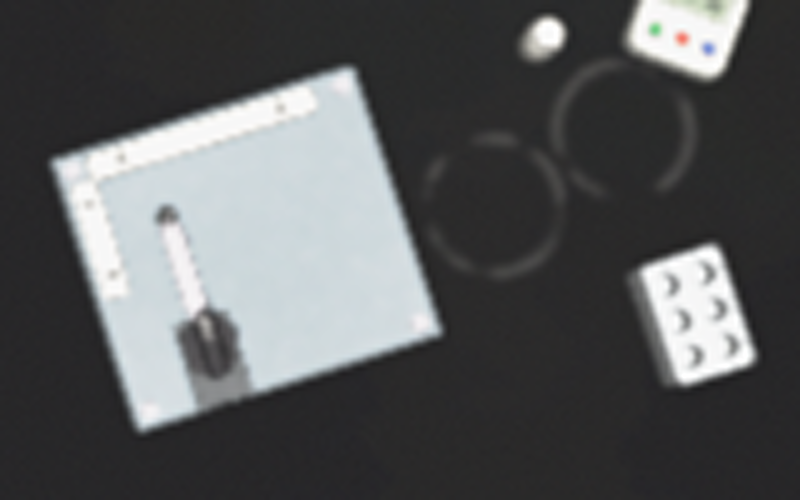

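The plate corners in the crop are (50,160), (355,67), (442,333) and (138,432). The block's top face has corners (640,270), (718,242), (757,358) and (680,387).

```bash
cat > h.py <<'E'
from bench import bot, viewer
import numpy as np, cv2
from scipy.spatial.transform import Rotation as R
from scipy.optimize import least_squares
np.set_printoptions(precision=4,suppress=True)
def cam(n,s=None):
    p=viewer.camera_params(n); K=p["intrinsics"]
    if n=="wrist":
        T=np.eye(4);T[:3,:3]=R.from_euler("xyz",s["ee_rot"]).as_matrix();T[:3,3]=s["tool_pos"]
        E=np.linalg.inv(T@p["hand_eye"])
    else: E=p["extrinsics"]
    return K,E
def proj(P,K,E):
    c=np.atleast_2d(P)@E[:3,:3].T+E[:3,3]; c=c*[1,-1,-1]
    q=c@K.T; return q[:,:2]/q[:,2:]
def unproj(uv,z,K,E):
    uv=np.atleast_2d(uv).astype(float); d=np.c_[uv,np.ones(len(uv))]@np.linalg.inv(K).T*[1,-1,-1]
    d=d@E[:3,:3]; o=-E[:3,:3].T@E[:3,3]
    return o+d*((z-o[2])/d[:,2])[:,None]
def pose(local,uv,K,E,x0):
    "fit planar pose x,y,yaw of local points to pixels"
    local=np.array(local,float)
    def pts(v):
        c,s=np.cos(v[2]),np.sin(v[2]); return np.c_[v[0]+c*local[:,0]-s*local[:,1],v[1]+s*local[:,0]+c*local[:,1],local[:,2]]
    r=least_squares(lambda v:(proj(pts(v),K,E)-uv).ravel(),x0)
    return r.x,np.abs(r.fun).max()
def tool_delta(s,pos,rot=None):
    "shift in tool axes (mm) and rotvec (deg) from measured pose to the wanted pose"
    A=R.from_euler("xyz",s["ee_rot"]); d=A.inv().apply(np.array(pos)-s["tool_pos"])*1000
    w=np.zeros(3) if rot is None else np.degrees((A.inv()*R.from_euler("xyz",rot)).as_rotvec())
    return d,w
def dock2w(d,p):
    c,s=np.cos(d[2]),np.sin(d[2]); return np.array([d[0]+c*p[0]-s*p[1],d[1]+s*p[0]+c*p[1],p[2]])
E
python3 - <<'E'
from h import *
K,E=cam("top")
f=lambda a:(np.array(a)+.5)/5-.5+[295,165]
pl=f([(50,160),(355,67),(442,333),(138,432)])
d,e=pose([(.05,.07,.012),(.05,-.12,.012),(-.12,-.12,.012),(-.12,.07,.012)],pl,K,E,[.6,0,0]);print("dock",d,np.degrees(d[2]),e)
bl=f([(640,270),(718,242),(757,358),(680,387)])
b,e=pose([(.035,.0225,.044),(.035,-.0225,.044),(-.035,-.0225,.044),(-.035,.0225,.044)],bl,K,E,[.55,-.2,0]);print("block",b,np.degrees(b[2]),e)
print("knob",dock2w(d,(-.085,.015,.052)),"seat",dock2w(d,(.0075,.015,.012)),"tip",dock2w(d,(0,.015,.03)))
print("round",unproj([205,243],.04,K,E),"vials",unproj([[217,185],[404,172]],.05,K,E),"timer",unproj([433,168],.018,K,E))
E
```

```text
dock [ 0.5767 -0.0412  0.2947] 16.885913589899882 0.49206592336111044
block [ 0.5056 -0.3374  0.3063] 17.551079391919707 0.7413464908493097
knob [ 0.491  -0.0515  0.052 ] seat [ 0.5795 -0.0247  0.012 ] tip [ 0.5723 -0.0269  0.03  ]
round [[0.4688 0.3328 0.04  ]] vials [[ 0.6377  0.2973  0.05  ]
 [ 0.6695 -0.2526  0.05  ]] timer [[ 0.6856 -0.346   0.018 ]]
```

Run:
```python
from h import *
s=bot.sense()
print(tool_delta(s,[.491,-.0515,.20],[np.pi,0,.2947]))
```

```text
(array([ 467.2128, -489.3785,   31.1169]), array([-0.1384,  0.0021, -4.0006]))
```

Emit:
apply_moves --deltas '[[[467,-489,30,0,0,-4],[467,-489,30,0,0,-4],[467,-489,30,0,0,-4],[467,-489,30,0,0,-4],[467,-489,30,0,0,-4],[467,-489,30,0,0,-4],[467,-489,30,0,0,-4],[467,-489,30,0,0,-4],[467,-489,30,0,0,-4],[467,-489,30,0,0,-4],[467,-489,30,0,0,-4],[467,-489,30,0,0,-4],[467,-489,30,0,0,-4],[467,-489,30,0,0,-4],[467,-489,30,0,0,-4],[467,-489,30,0,0,-4]]]' --jaw 50

```text
time_s: 2.1
tool_pos: [0.4909, -0.0538, 0.2013]
ee_rot: [3.141, 0.0, 0.293]
wrist_force: [-0.3, 0.3, 0.5]
gripper_width: 0.584
grasp_force: 0.0
```

Run:
```python
from h import *
s=bot.sense();print(s["time_s"],s["joint_pos"],s["tool_pos"],s["ee_rot"],s["wrist_force"])
im=viewer.grab_frame("wrist");np.save("s1.npy",s,allow_pickle=True);cv2.imwrite("pics/w1.png",im)
```

```text
2.1 [ 0.5003  0.1547 -0.5093  1.9752  0.088   1.0327 -1.327 ] [ 0.4909 -0.0538  0.2013] [3.1413 0.     0.2928] [-0.282   0.2767  0.5429]
```

View pics/w1.png

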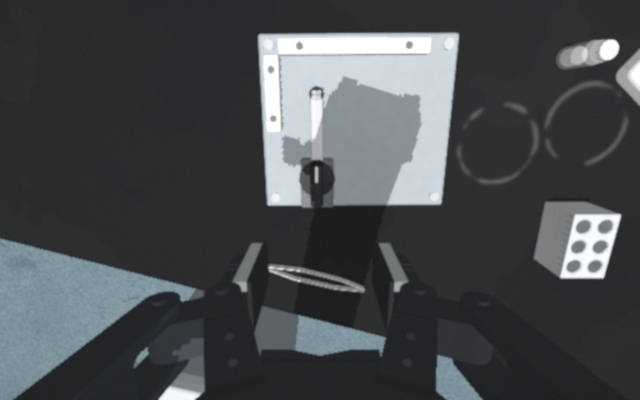

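The wrist picture shows the plate corners at (258,35), (459,34), (441,206) and (268,206), the knob bar near (317,180), and the block's top corners at about (575,213), (621,214), (607,278) and (566,278).

Run:
```python
from h import *
s=np.load("s1.npy",allow_pickle=True).item()
K,E=cam("wrist",s)
d,e=pose([(.05,.07,.012),(.05,-.12,.012),(-.12,-.12,.012),(-.12,.07,.012)],[(258,35),(459,34),(441,206),(268,206)],K,E,[.6,0,0]);print("dock",d,e)
b,e=pose([(.035,.0225,.044),(.035,-.0225,.044),(-.035,-.0225,.044),(-.035,.0225,.044)],[(575,213),(621,214),(607,278),(566,278)],K,E,[.5,-.3,.3]);print("block",b,e)
d2=(d+[.5767,-.0412,.2947])/2;print(d2)
k=dock2w(d2,(-.085,.015,.052));print("knob",k,proj(k,K,E)); 
for p in [(-.065,.015,.065),(-.105,.015,.065)]: print(proj(dock2w(d2,p),K,E))
print(tool_delta(s,[k[0],k[1],.045],[np.pi,0,d2[2]]))
```

```text
dock [ 0.5764 -0.0419  0.2977] 0.9265686037399519
block [ 0.507  -0.3416  0.3402] 2.412924871313521
[ 0.5766 -0.0415  0.2962]
knob [ 0.4909 -0.052   0.052 ] [[316.5032 183.9329]]
[[316.2111 165.4307]]
[[316.5112 208.4747]]
(array([  0.5338,  -1.7319, 156.3407]), array([ 0.0187,  0.0014, -0.1931]))
```

Emit:
apply_moves --deltas '[[[0,0,20,0,0,-60],[0,0,40,0,0,-90],[0,0,60,0,0,-90],[0,0,80,0,0,-90],[0,0,80,0,0,-120],[0,0,80,0,0,-120],[0,0,80,0,0,-120],[0,0,80,0,0,-120],[0,0,80,0,0,-120],[0,0,80,0,0,-120],[0,0,80,0,0,-120],[0,0,80,0,0,-120],[0,0,80,0,0,-180],[0,0,80,0,0,-180],[0,0,80,0,0,-180],[0,0,80,0,0,-180],[0,0,80,0,0,-180],[0,0,80,0,0,-180],[0,0,80,0,0,-180],[0,0,80,0,0,-180]]]'

```text
time_s: 4.65
tool_pos: [0.4911, -0.053, 0.1213]
ee_rot: [-3.141, -0.0, -2.85]
wrist_force: [-0.6, 0.7, 0.6]
gripper_width: 0.584
grasp_force: 0.0
```

Run:
```python
from h import *
s=bot.sense();print(s["joint_pos"],s["tool_pos"],s["ee_rot"])
print(tool_delta(s,[.4909,-.052,.041],[np.pi,0,.2962+np.pi]))
```

```text
[ 0.9114  0.4117 -1.0176  2.0245  0.4358  0.939   1.5279] [ 0.4911 -0.053   0.1213] [-3.1414 -0.     -2.8497]
(array([-0.0602,  1.0366, 80.2919]), array([-0.0082, -0.0027, -0.2485]))
```

Emit:
apply_moves --deltas '[[[0,1,30,0,0,0],[0,1,60,0,0,0],[0,1,80,0,0,0],[0,1,80,0,0,0],[0,1,80,0,0,0]]]'

```text
time_s: 5.28
tool_pos: [0.4916, -0.0518, 0.042]
ee_rot: [-3.141, 0.001, -2.847]
wrist_force: [0.2, 1.0, 1.4]
gripper_width: 0.585
grasp_force: 0.0
```

Emit:
apply_moves --deltas '[[[0,0,0,0,0,0],[0,0,0,0,0,0],[0,0,0,0,0,0],[0,0,0,0,0,0],[0,0,0,0,0,0],[0,0,0,0,0,0]]]' --jaw 0 --squeeze 60

```text
time_s: 6.02
tool_pos: [0.4911, -0.0504, 0.0423]
ee_rot: [3.141, 0.001, -2.846]
wrist_force: [-1.7, 2.7, 6.7]
gripper_width: 0.127
grasp_force: 59.9
```

Emit:
apply_moves --deltas '[[[0,0,0,0,0,8],[0,0,0,0,0,16],[0,0,0,0,0,24],[0,0,0,0,0,32],[0,0,0,0,0,40],[0,0,0,0,0,48],[0,0,0,0,0,56],[0,0,0,0,0,64],[0,0,0,0,0,71],[0,0,0,0,0,74],[0,0,0,0,0,74],[0,0,0,0,0,74]]]'

```text
time_s: 7.52
tool_pos: [0.4912, -0.0501, 0.0423]
ee_rot: [3.14, -0.001, 2.146]
wrist_force: [-1.2, 2.7, 4.7]
gripper_width: 0.125
grasp_force: 59.8
```

Emit:
apply_moves --deltas '[[[0,0,0,0,0,0],[0,0,0,0,0,0],[0,0,0,0,0,0],[0,0,0,0,0,0],[0,0,-40,0,0,0],[0,0,-80,0,0,0],[0,0,-110,0,0,0],[0,0,-110,0,0,0]]]' --jaw 50

```text
time_s: 8.52
tool_pos: [0.4932, -0.0521, 0.1539]
ee_rot: [3.137, 0.005, 2.144]
wrist_force: [0.1, -0.2, -0.2]
gripper_width: 0.587
grasp_force: 0.0
```

Run:
```python
from h import *
s=bot.sense();print(s["time_s"],s["joint_pos"],s["tool_pos"],s["ee_rot"])
print(tool_delta(s,[.47,-.34,.17],[np.pi,0,.31]))
im=viewer.grab_frame("top")[165:265,295:455]
cv2.imwrite("pics/crop1.png",cv2.resize(im,None,fx=4,fy=4,interpolation=cv2.INTER_CUBIC))
```

```text
8.525 [ 0.6759  0.2556 -0.7227  2.0094  0.2103  0.9433  0.4196] [ 0.4932 -0.0521  0.1539] [3.1374 0.0046 2.1445]
(array([-229.276 , -175.6927,  -15.758 ]), array([  0.4101,  -0.0336, 105.1075]))
```

View pics/crop1.png

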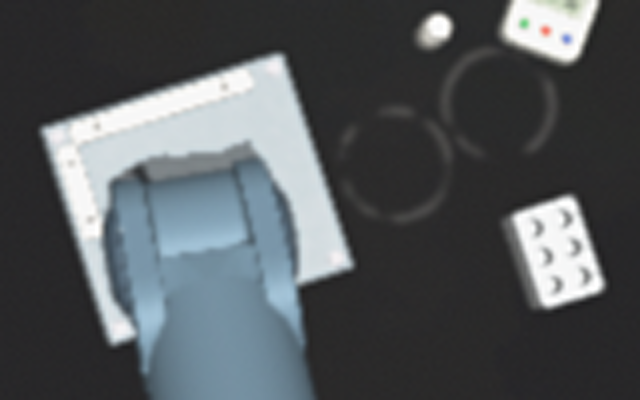

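The arm no longer lies over the seat, as far as the crop shows. The block is still at its place, near (555,252) in the crop. I'll go above it.

Emit:
apply_moves --deltas '[[[-120,-90,-16,0,0,10],[-248,-145,-16,0,0,105],[-248,-145,-16,0,0,105],[-248,-145,-16,0,0,105],[-248,-145,-16,0,0,105],[-248,-145,-16,0,0,105],[-248,-145,-16,0,0,105],[-248,-145,-16,0,0,105],[-248,-145,-16,0,0,105],[-248,-145,-16,0,0,105],[-248,-145,-16,0,0,105],[-248,-145,-16,0,0,105],[-248,-145,-16,0,0,105],[-248,-145,-16,0,0,105]]]' --jaw 85

```text
time_s: 10.32
tool_pos: [0.5037, -0.3389, 0.1672]
ee_rot: [-3.141, -0.0, 0.313]
wrist_force: [-0.2, -0.6, 0.1]
gripper_width: 0.993
grasp_force: 0.0
```

Run:
```python
from h import *
s=bot.sense();print(s["time_s"],s["joint_pos"],s["tool_pos"],s["ee_rot"])
im=viewer.grab_frame("wrist");np.save("s2.npy",s,allow_pickle=True);cv2.imwrite("pics/w2.png",im)
```

```text
10.325 [ 0.7283  0.3805 -0.2493  1.7521  0.1075  1.0224 -0.8182] [ 0.5037 -0.3389  0.1672] [-3.1415 -0.      0.3126]
```

View pics/w2.png

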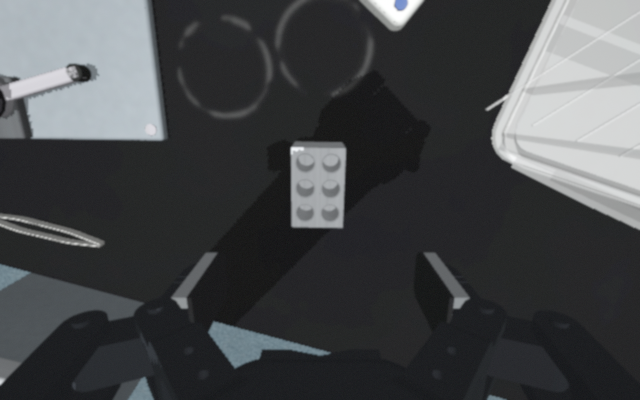

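The swing arm at upper left is parked, pointing along about -y of the dock. The block is nearly aligned with the tool, with top corners at (291,148), (346,148), (344,228) and (291,227).

Run:
```python
from h import *
s=np.load("s2.npy",allow_pickle=True).item()
K,E=cam("wrist",s)
L=[(.035,.0225,.044),(.035,-.0225,.044),(-.035,-.0225,.044),(-.035,.0225,.044)]
b,e=pose(L,[(291,148),(346,148),(344,228),(291,227)],K,E,[.5,-.34,.3]);print("block",b,e)
tip=unproj([82,73],.030,K,E);print("tip",tip)
d=np.array([.5766,-.0415,.2962]);k=dock2w(d,(-.085,.015,0));v=tip[0]-k;print("swing",d[2]-np.arctan2(v[1],v[0]),np.hypot(v[0],v[1]))
print(tool_delta(s,[b[0],b[1],.020],[np.pi,0,b[2]]))
```

```text
block [ 0.5058 -0.338   0.2999] 1.312787526775594
tip [[ 0.5365 -0.1252  0.03  ]]
swing 1.3107231121685705 0.0862714143405677
(array([  2.3258,  -0.1678, 147.1909]), array([-0.0073, -0.0012,  0.7278]))
```

Emit:
apply_moves --deltas '[[[2,0,50,0,0,0.7],[2,0,100,0,0,0.7],[2,0,130,0,0,0.7],[2,0,149,0,0,0.7],[2,0,149,0,0,0.7],[2,0,149,0,0,0.7]]]'

```text
time_s: 11.12
tool_pos: [0.507, -0.339, 0.0198]
ee_rot: [3.139, -0.002, 0.3]
wrist_force: [1.2, 0.1, -0.6]
gripper_width: 0.994
grasp_force: 0.0
```

Emit:
apply_moves --deltas '[[[0,0,0,0,0,0],[0,0,0,0,0,0],[0,0,0,0,0,0],[0,0,0,0,0,0],[0,0,0,0,0,0]]]' --jaw 0 --squeeze 50

```text
time_s: 11.75
tool_pos: [0.5064, -0.3384, 0.0195]
ee_rot: [3.141, -0.001, 0.3]
wrist_force: [0.5, 1.8, 6.0]
gripper_width: 0.517
grasp_force: 54.6
```

Emit:
apply_moves --deltas '[[[0,0,-20,0,0,0],[0,0,-50,0,0,0],[0,0,-80,0,0,0],[0,0,-80,0,0,0],[0,0,-80,0,0,0]]]'

```text
time_s: 12.38
tool_pos: [0.5044, -0.3378, 0.0971]
ee_rot: [-3.14, 0.002, 0.3]
wrist_force: [-0.2, 0.0, -3.5]
gripper_width: 0.517
grasp_force: 53.6
```

Run:
```python
from h import *
s=bot.sense();print(s)
d=np.array([.5766,-.0415,.2962]);p=dock2w(d,(-.004,.003,.10));print(p)
print(tool_delta(s,p,[np.pi,0,d[2]+np.pi/2]))
```

```text
{'time_s': 12.375, 'joint_pos': array([ 0.7145,  0.4662, -0.2375,  1.7957,  0.1357,  0.8979, -0.8546]), 'dq': array([-0.002 ,  0.019 ,  0.0021,  0.0179, -0.0006,  0.0024,  0.0005]), 'joint_torque': array([ -0.0309, -46.3422,  -2.4111, -23.4615,   0.0139,  -0.0913,
         0.0004]), 'tool_pos': array([ 0.5044, -0.3378,  0.0971]), 'ee_rot': array([-3.14  ,  0.0017,  0.2998]), 'wrist_force': array([-0.2421,  0.0355, -3.4685]), 'ft_torque': array([ 0.0162,  0.0384, -0.0258]), 'grasp_force': 53.59530508518219, 'gripper_width': 0.517225189290604}
[ 0.5719 -0.0398  0.1   ]
(array([ 152.5036, -264.7478,   -2.706 ]), array([ -0.149 ,   0.0035, -89.7943]))
```

Emit:
apply_moves --deltas '[[[40,-60,-15,0,0,-15],[70,-110,-15,0,0,-60],[100,-160,-15,0,0,-89.8],[130,-210,-15,0,0,-89.8],[152,-265,-15,0,0,-89.8],[152,-265,-15,0,0,-89.8],[152,-265,-15,0,0,-89.8],[152,-265,-15,0,0,-89.8],[152,-265,-15,0,0,-89.8],[152,-265,-15,0,0,-89.8],[152,-265,-15,0,0,-89.8],[152,-265,-15,0,0,-89.8]]]'

```text
time_s: 13.88
tool_pos: [0.5722, -0.0402, 0.1128]
ee_rot: [-3.141, -0.0, 1.867]
wrist_force: [0.5, 0.2, -3.2]
gripper_width: 0.516
grasp_force: 53.5
```

Run:
```python
from h import *
s=bot.sense();print(s["time_s"],s["joint_pos"],s["tool_pos"],s["ee_rot"],s["wrist_force"],s["gripper_width"])
im=viewer.grab_frame("wrist");np.save("s3.npy",s,allow_pickle=True);cv2.imwrite("pics/w3.png",im)
d=np.array([.5766,-.0415,.2962]);p=dock2w(d,(-.004,.003,.0325))
print(tool_delta(s,p,[np.pi,0,d[2]+np.pi/2]))
```

```text
13.875 [ 0.535   0.4602 -0.6502  1.8546  0.3392  0.9402  0.0274] [ 0.5722 -0.0402  0.1128] [-3.1409 -0.0003  1.8666] [ 0.5435  0.221  -3.2188] 0.5164965871020885
(array([ 0.4553, -0.1173, 80.3461]), array([-0.0424, -0.016 , -0.0208]))
```

View pics/w3.png

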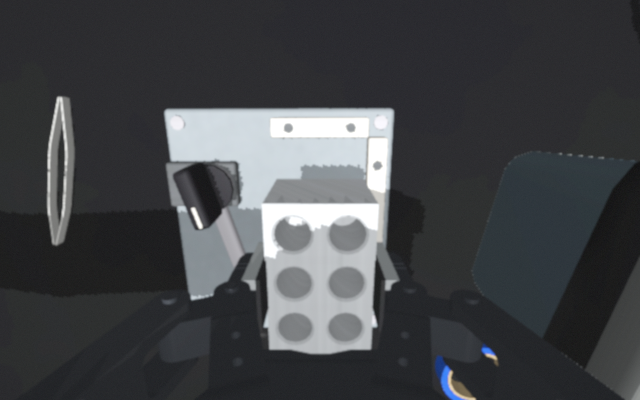

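The block is held square between the fingers, the fences are visible at (320,127) and (378,165), and the knob is parked. I'll lower the block 11–12 mm short of both stops.

Emit:
apply_moves --deltas '[[[0,0,30,0,0,0],[0,0,55,0,0,0],[0,0,70,0,0,0],[0,0,76,0,0,0],[0,0,79,0,0,0],[0,0,81,0,0,0],[0,0,82,0,0,0],[0,0,82,0,0,0],[0,0,82,0,0,0]]]'

```text
time_s: 15.05
tool_pos: [0.5728, -0.0402, 0.0316]
ee_rot: [3.141, 0.0, 1.867]
wrist_force: [-0.4, 0.6, -3.5]
gripper_width: 0.513
grasp_force: 53.5
```

Emit:
apply_moves --deltas '[[[0,0,0.5,0,0,0],[0,0,1,0,0,0],[0,0,1.5,0,0,0],[0,0,1.5,0,0,0]]]'

```text
time_s: 15.55
tool_pos: [0.5734, -0.0401, 0.0315]
ee_rot: [3.141, 0.001, 1.867]
wrist_force: [-3.8, 0.0, 7.1]
gripper_width: 0.523
grasp_force: 54.8
```

Emit:
apply_moves --deltas '[[[0,3,0,0,0,0],[0,6,0,0,0,0],[0,8,0,0,0,0],[0,9,0,0,0,0],[0,10,0,0,0,0],[0,11,0,0,0,0],[0,11,0,0,0,0]]]'

```text
time_s: 16.42
tool_pos: [0.584, -0.0372, 0.0315]
ee_rot: [3.141, 0.001, 1.867]
wrist_force: [-2.6, -0.9, 6.2]
gripper_width: 0.52
grasp_force: 54.8
```

Emit:
apply_moves --deltas '[[[3,0.5,0,0,0,0],[6,1,0,0,0,0],[9,1.5,0,0,0,0],[11,2,0,0,0,0],[12,2.5,0,0,0,0],[13,3,0,0,0,0],[13,3,0,0,0,0],[13,3,0,0,0,0]]]'

```text
time_s: 17.42
tool_pos: [0.5818, -0.0298, 0.0316]
ee_rot: [-3.137, 0.008, 1.864]
wrist_force: [-5.9, -8.0, 12.2]
gripper_width: 0.518
grasp_force: 55.5
```

```bash
cat > chk.py <<'E'
from h import *
s=bot.sense();d=np.array([.5766,-.0415,.2962])
Rd=R.from_euler("z",d[2]);print(s["time_s"],"dock xyz",Rd.inv().apply(s["tool_pos"]-[d[0],d[1],0])*1000,"F dock",Rd.inv().apply(s["wrist_force"]),"M",s["ft_torque"],"yaw",s["ee_rot"],s["gripper_width"])
E
python3 chk.py
```

```text
17.425 dock xyz [ 8.3697  9.7281 31.58  ] F dock [-7.957  -5.9112 12.1904] M [-1.3747  1.3468  0.123 ] yaw [-3.1367  0.0076  1.8641] 0.5180037753939487
```

Run:
```python
from h import *
s=bot.sense();np.save("s4.npy",s,allow_pickle=True);im=viewer.grab_frame("wrist");cv2.imwrite("pics/w4.png",im)
K,E=cam("wrist",s);d=np.array([.5766,-.0415,.2962])
for n,L in dict(plate=[(.05,.07,.012),(.05,-.12,.012),(-.12,.07,.012)],stop=[(-.04,.05,.024),(.03,.05,.024),(-.04,.05,.012)],seatedtop=[(-.015,.05,.056),(.03,.05,.056),(.03,-.02,.056),(-.015,-.02,.056)]).items():
    print(n,[proj(dock2w(d,p),K,E)[0].round(1).tolist() for p in L])
```

```text
plate [[402.7, 124.8], [382.3, 416.4], [61.3, 125.8]]
stop [[217.8, 169.8], [363.9, 169.5], [225.0, 165.1]]
seatedtop [[256.9, 186.7], [374.3, 186.5], [367.1, 338.4], [266.4, 338.3]]
```

View pics/w4.png

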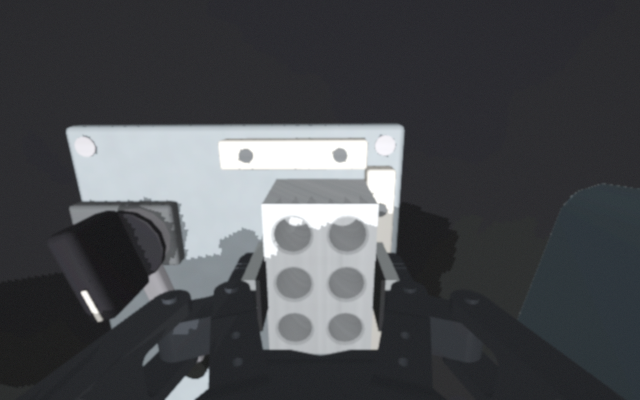

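The block lies along the long fence, with its right edge at x≈379, but there is still a gap to the end stop (face at row 169, block foot near row 182). Friction is holding it, so I'll ease the down-press and push further along +y.

Emit:
apply_moves --deltas '[[[2,-1,-0.5,0,0,0],[4,-1,-0.5,0,0,0],[6,-1,-0.5,0,0,0],[8,-1,-0.5,0,0,0],[8,-1,-0.5,0,0,0],[8,-1,-0.5,0,0,0]]]'

```text
time_s: 18.23
tool_pos: [0.5796, -0.0231, 0.0316]
ee_rot: [-3.139, 0.009, 1.865]
wrist_force: [-3.4, -8.8, 6.9]
gripper_width: 0.515
grasp_force: 54.7
```

```bash
python3 chk.py
```

```text
18.225 dock xyz [ 8.2811 16.708  31.6436] F dock [-5.7779 -7.4246  6.9351] M [-1.6749  0.6404  0.2496] yaw [-3.1391  0.0087  1.8646] 0.514929180316076
```

Emit:
apply_moves --deltas '[[[1,0.5,0,0,0,0],[2,1,0,0,0,0],[3,1,0,0,0,0],[4,1,0,0,0,0],[4,1,0,0,0,0],[4,1,0,0,0,0]]]'

```text
time_s: 18.98
tool_pos: [0.5797, -0.023, 0.0318]
ee_rot: [-3.137, 0.013, 1.863]
wrist_force: [-2.4, -13.3, 8.4]
gripper_width: 0.518
grasp_force: 54.9
```

```bash
python3 chk.py
python3 - <<'E'
from h import *
cv2.imwrite("pics/w5.png",viewer.grab_frame("wrist"))
E
```

```text
18.975 dock xyz [ 8.338  16.8286 31.8261] F dock [ -6.1255 -11.9882   8.3668] M [-2.5892  0.6672  0.4537] yaw [-3.1374  0.0135  1.8634] 0.5183908121997752
```

View pics/w5.png

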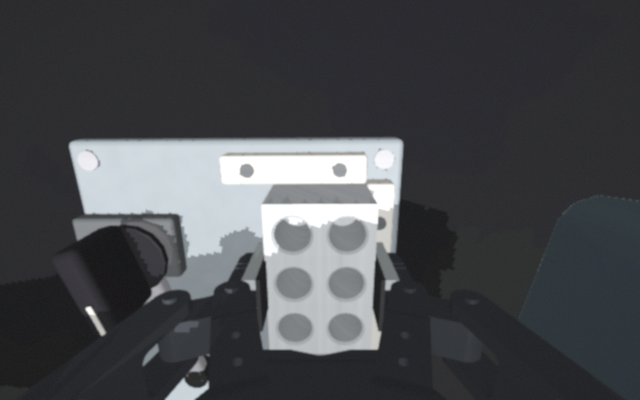

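Emit:
apply_moves --deltas '[[[-0.5,0.5,0.5,0,0,0],[-1,0.5,0.5,0,0,0],[-1,0.5,0.5,0,0,0],[-1,0.5,0.5,0,0,0],[-1,0.5,0.5,0,0,0],[-1,0.5,0.5,0,0,0],[-1,0.5,0.5,0,0,0],[-1,0.5,0.5,0,0,0]]]'

```text
time_s: 20.02
tool_pos: [0.5797, -0.023, 0.0317]
ee_rot: [-3.136, 0.013, 1.864]
wrist_force: [-5.1, -12.1, 12.9]
gripper_width: 0.515
grasp_force: 55.5
```

```bash
python3 chk.py
```

```text
20.025 dock xyz [ 8.3535 16.7795 31.7344] F dock [ -8.4604 -10.1206  12.9465] M [-2.3667  1.0544  0.4589] yaw [-3.136   0.0126  1.8636] 0.5150068800059651
```

```bash
python3 -c "
from bench import bot
print(bot.job_done())"
```

```text
the job is handed in; nothing more can be done
None
```

I turned the knob to its parked position (about 1.31 rad measured) and pressed the rectangular block home into the corner, still gripped; I handed the job in at about 20 s, pushing about 8 N toward the long fence and 10 N toward the end stop (wrist readings), and no verdict came back.

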